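# Seat-leak test on a hand-lever injector tester

### The arm

A 6-joint arm with a two-finger parallel gripper is mounted at the origin on the work surface. World frame = base frame: x ahead of the robot, y to its left, z up, the work surface at z = 0. Lengths are in m, angles in degrees, forces in N, time in s.
With the tool pointing down it reaches from about 0.4 to 0.825 m from the base axis. Payload 7 kg.
Tool frame: the origin (TCP) lies at the very end of the fingers, on their centre line; the grasp point (between the pads) lies 19 mm behind it; y points along the fingers, x is the direction in which the jaws open and shut, and the axes are right-handed (so a half turn about y gives the same grasp; the last joint's range is limited). The gripper opens to 88 mm and grips with 3 to 60 N. Pads are 19 mm wide; open, the fingers measure 130 mm over their backs; the gripper's body (78 mm by 193 mm) begins 47 mm behind the grasp point.
Start: joints at [80.506, 20.546, 0.682, 0, -70.136, -16.507], TCP at [0.296, 0.607, 0.227] pointing down, gripper open.
Joint ranges: [-176.03, 176.03], [-82.01, 121.73], [-58.28, 71.71], [-173.87, 95.51], [-174.79, -0.11], [-173.66, 173.66]. Speed limits (degrees/s): [136.94, 136.94, 172.46, 180, 180, 180].

### API

Orientations are given as [roll, pitch, yaw] about the fixed x, y, z axes, in that order (R = Rz(yaw) Ry(pitch) Rx(roll)).
In Python, from plant import ctrl gives the robot as it stands.
- The arm moves only by the shell command python3 -m crank 'ROWS'. ROWS is JSON, a list that holds one entry, the list of rows, each a list of 5 numbers: the closure, from -1 (fully open) to 1 (shut), then the shift along the tool's x, y, z in mm, then the turn about the tool's y in rad. In form: [[[claw, x, y, z, turn], ...]]. A call has 1 to 12 rows; each row is the pose to reach, as a shift and turn from the pose commanded when the call began, along the tool's axes at that moment; what a row does not reach only later rows make up. A row lasts 1/8 s, in which the tool goes at most 62.5 mm and 10.7 degrees, less where a joint would pass 70% of its speed; a pose out of reach is approached as far as the arm can. A call with a gripper value outside its range is refused whole. The fingers move at their own pace and stop on an object; the grip force is fixed at half the most. Time passes only in rows, so rows that repeat a pose let the fingers close. It gives the time, the measured TCP pose, the force and the opening at its end, in the units of the state.
- ctrl.get_obs(): the state, without advancing time (a new reading comes with each control period).
- ctrl.snapshot(name): name is "side" or "top" or "wrist"; returns the picture (384x512x3 uint8, red, green, blue); there is no depth.
- ctrl.camera_model(name): a dict with "fx", "fy", "cx", "cy" (pixels), "dist_coeffs" ([k1, k2, p1, p2, k3] as OpenCV has them; the pictures are not rectified), "origin" and "orientation" of the camera in the world; the wrist camera has in their place "hand_eye" (4x4, takes a point from camera to tool coordinates, whose origin is the TCP and whose axes are the tool frame's). Camera axes: x right, y down, z forward; pixel columns grow to the right and rows downward; lengths in m; the calibration is good to about 2 mm. A picture is of the moment at which its call begins: read the wrist's pose just before it. camera_model takes no time and is no camera call.
- ctrl.close_job(): hands the job in, once; it reports no verdict.
Trained networks look in the newest picture that a camera, given by its name, has taken for a name from the list of things; names that differ only in an ending like _2 or _b are one class to them, and where a whole thing is asked for, a point or a joint stands for the part that bears it (a point fixed in the world has none). Each returns a list of dicts, best first, with "confidence" (0 to 1); they miss things now and then, are a little off and sometimes report something else, mostly with a low value. They report only what shows in the picture. A call takes as long as a camera call.
- ctrl.find_in(camera, name): "extent" ([left, top, width, height] in pixels, round what is visible of it).
The state is a dict: "clock": time; "joint_pos": joint angles; "qvel": joint speeds; "tau": joint torques, N m; "tool_pos": TCP position; "orientation": TCP orientation; "force": force on the tool from outside, world axes, zero at the start; "moment": the same for the moment, N m; "opening": finger opening in m.
Only numpy, scipy, OpenCV 4.12 (cv2) and the standard library are available. Lean on these libraries where they do the work, as an engineer would, in place of code of your own. Each camera call takes 0.05 s, during which the arm holds its last target.

### The job

Get the injector tester ready for a seat-leak check: set the steel catch cup upright on the small raised round stand, centred under the injector's nozzle, let go of it, and do not bump the injector. Then press the tester's spring-loaded pump lever down until the gauge needle stands on the set marker at the rim of the dial, without letting the needle run far past it, and keep it there for a good three seconds. Finish while still holding the lever with the needle on the marker; leave the cup on its stand and the other things on the bench where they are.

Things in the scene. Friction and masses are not known exactly. Their poses are not given: they have to be found in the camera images.
- cup_grip (a point): centre of the black handle sleeve of the loose catch cup. The cup is an open round steel pot, 55 mm tall, 60 mm wide at the foot and 68 mm at the rim, about 0.18 kg (varies). One straight level handle: the sleeve is 85 mm long, 15 mm wide, 22 mm tall, its centre 44 mm above the underside of the cup and 105 mm from the cup's axis. Frame of the cup: z up, the handle points to -x, so the cup's axis lies 105 mm along +x from this point. Starts standing on the bench
- cup_foot (a point): centre of the underside of the catch cup, on its axis; same axes as cup_grip
- stand_top (a point): centre of the top face of the catch-cup stand of the tester: a fixed flat round steel table 70 mm wide on a slim post, 65 mm above the bench, no rim. Frame of the tester: x away from the operator, y to the left, z up. The injector hangs straight above it; behind it (85 mm along +x) stands the injector's column; to the front and left it is free. The whole tester is fixed but stands elsewhere and turned at each start
- nozzle_tip (a point): lower tip of the injector's nozzle, 85 mm straight above stand_top, so 30 mm above the rim of a cup standing there. The injector is a steel and black upright body about 210 mm tall above this point, 33 mm wide at the collars, fixed; its clamp plate reaches 30 mm to either side and 10 mm to the front of its axis, 80 mm above the tip
- lever_pivot (a point): pivot of the pump lever, 150 mm above the bench, axes of the tester; the lever turns about this frame's y axis
- lever_grip (a point): middle of the black rubber grip of the pump lever, on its axis: a round bar grip 28 mm across and 120 mm long, centre 260 mm from the pivot; at rest the lever's end stands 320 mm above the bench, so pass over or around it. The lever points from the pivot to the front (tester -x) and at rest rises 0.52 rad above level. Frame of the lever: x from the grip to the pivot, y to the left
- lever (a joint): turn of the pump lever, rad: 0 at rest (raised 0.52 rad above level), grows as it is pressed down, stop at 0.78 (0.26 below level). Spring-loaded: pushing down at the middle of the grip takes about 3 N to start and about 9 to 12 N where the needle meets the marker; let go, it rises again
- needle (a joint): turn of the gauge needle, rad, 0 at rest, clockwise; it follows the lever at 5.5 rad per rad. Thin black pointer, 45 mm from the dial's centre to its tip, on the white dial (120 mm wide) that looks up and a little (0.35 rad) towards the operator; at rest it points to the lower left of the dial, 135 degrees anticlockwise from the top of the dial (the top is the side away from the operator)
- marker (a joint): turn of the set marker on the same scale as the needle, rad: the needle stands on it when both joint values are equal. A broad black tab, 11 mm wide, at the rim of the dial; it is set elsewhere (2.0 to 3.0) at each start and stays there
- needle_tip (a point): tip of the needle, 45 mm from the dial's centre
- marker_tip (a point): inner edge of the set marker, 45 mm from the dial's centre: the needle's tip comes here. Frame of the marker: x outwards, y to the anticlockwise side
- injector: the fixed injector in its clamp, not to be bumped; origin at the nozzle tip
- cup: the catch cup; origin at cup_foot
- wrench: bystander: steel wrench, 170 mm long, lying on the bench; leave it
- jar: bystander: closed grey jar with a black cap, 52 mm wide, 75 mm tall, origin at its underside; leave it
- coupling: bystander: brass pipe coupling standing upright, 30 mm wide, 48 mm tall, origin at its underside; leave it

How it is judged:
By the outcome, as a careful person would: the job done as asked, in the order asked, and still so for the second after the job is handed in, while the arm keeps its last pose, push and grip.
It also fails if it takes over 72 s, if anything falls off the work surface, if the arm or the gripper's body presses on something with over 40 N, if the wrist force passes 120 N, or if a joint passes its speed limit or range.

## Working session

There is one attempt and no reset: what is moved stays moved. The work goes in short steps, Python scripts to look and compute and a shell command to move; the robot and the scene stay as the last step left them, time stands still between calls to the robot, and variables do not carry over. Pictures are saved under pics/ and viewed, and the job is handed in when it is done.

```bash
ls; mkdir -p pics; python3 - <<'E'
from plant import ctrl
import cv2,json
print(ctrl.get_obs())
for n in ["side","top","wrist"]:
    im=ctrl.snapshot(n); cv2.imwrite(f"pics/a_{n}.png",im[:,:,::-1]); print(n,ctrl.camera_model(n))
    for t in ["cup_grip","cup","stand_top","nozzle_tip","lever_pivot","lever_grip","needle_tip","marker_tip","wrench","jar","coupling"]:
        r=ctrl.find_in(n,t); print(t,[(d['extent'],round(d['confidence'],2)) for d in r[:2]])
print(ctrl.get_obs()['clock'])
E
```

```text
pics
{'clock': 0.0, 'joint_pos': array([ 8.05061767e+01,  2.05893140e+01,  6.31086151e-01, -2.09049108e-02,
       -7.01340252e+01, -1.65065681e+01]), 'qvel': array([ 0.02350032, -0.08657786,  0.01363897,  0.00761076,  0.05805788,
       -0.01814874]), 'tau': array([-7.61769461e-04, -5.82721603e+01,  2.93061626e+01,  6.99701920e+00,
        6.94390954e-03, -1.63977584e-04]), 'tool_pos': array([0.29571046, 0.60621555, 0.22562373]), 'orientation': array([-8.99926278e+01, -9.40351078e-02, -1.16007517e+02]), 'force': array([ 0.88118548, -0.42681853, -0.15441975]), 'moment': array([-0.01303715, -0.01114812,  0.00193794]), 'opening': 0.08744674319963272}
side {'fx': 452.42300296717485, 'fy': 452.42300296717485, 'cx': 249.9772513906236, 'cy': 191.77655252301517, 'dist_coeffs': array([0.06330193, 0.        , 0.        , 0.        , 0.        ]), 'origin': array([-0.12425003, -0.95583757,  0.82763769]), 'orientation': array([-118.90389409,   -1.47906381,  -36.92164505])}
cup_grip [([173.1, 182.7, 31.8, 30.8], 0.87)]
cup [([173.0, 179.3, 32.4, 37.7], 0.78), ([253.3, 118.4, 16.6, 64.5], 0.48)]

[... 1139 characters left out ...]
49)]
coupling []
wrist {'fx': 296.59654336170837, 'fy': 296.59654336170837, 'cx': 255.6149350552003, 'cy': 189.86328387014908, 'dist_coeffs': array([-0.0596582,  0.       ,  0.       ,  0.       ,  0.       ]), 'hand_eye': array([[ 9.99999176e-01, -1.17600655e-03, -5.14616087e-04,
         1.32330154e-03],
       [ 1.45933612e-04, -2.94144958e-01,  9.55760808e-01,
        -1.57609224e-01],
       [-1.27535269e-03, -9.55760096e-01, -2.94144544e-01,
         8.06358179e-02],
       [ 0.00000000e+00,  0.00000000e+00,  0.00000000e+00,
         1.00000000e+00]])}
cup_grip []
cup []
stand_top []
nozzle_tip []
lever_pivot []
lever_grip []
needle_tip []
marker_tip []
wrench []
jar []
coupling []
1.8
```

View pictures.

```bash
python3 - <<'E'
import cv2
a=cv2.imread("pics/a_side.png");cv2.imwrite("pics/a_side_z.png",cv2.resize(a[100:350,150:400],None,fx=2.4,fy=2.4,interpolation=cv2.INTER_CUBIC))
a=cv2.imread("pics/a_top.png");cv2.imwrite("pics/a_top_z.png",cv2.resize(a[110:270,90:390],None,fx=2.6,fy=2.6,interpolation=cv2.INTER_CUBIC))
E
```

```text
(no output)
```

View pics/a_side_z.png

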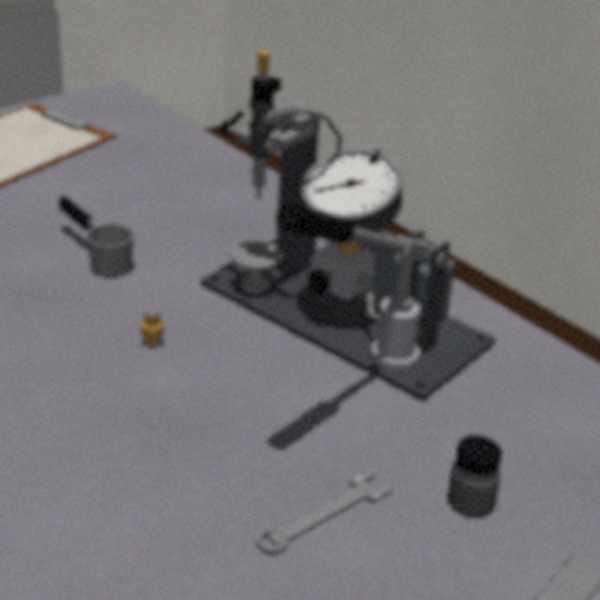

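View pics/a_top_z.png

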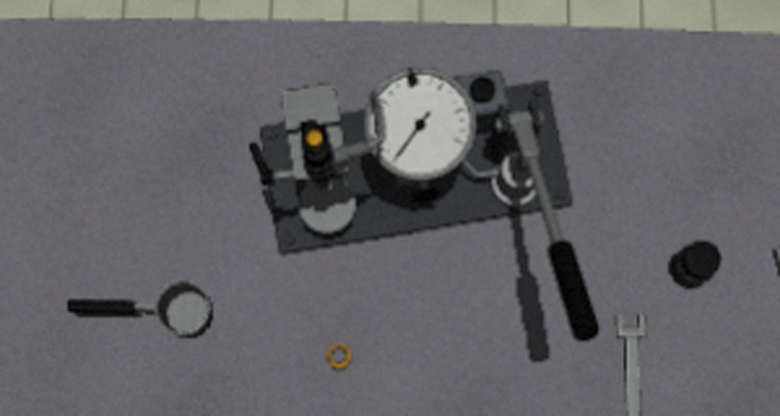

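View pics/a_wrist.png

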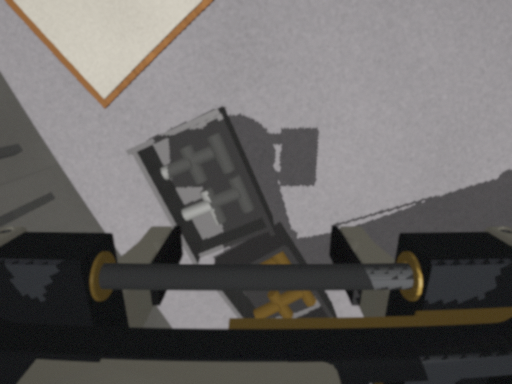

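View pics/a_top.png

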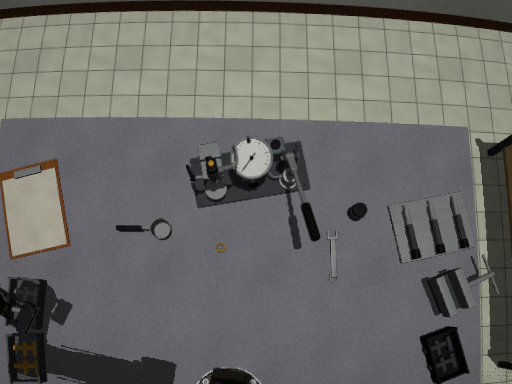

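```bash
python3 - <<'E'
import cv2
a=cv2.imread("pics/a_side.png");b=cv2.resize(a[110:220,240:350],None,fx=5.4,fy=5.4,interpolation=cv2.INTER_CUBIC)
cv2.imwrite("pics/a_side_y.png",cv2.convertScaleAbs(b,alpha=1.6,beta=20))
a=cv2.imread("pics/a_top.png");b=cv2.resize(a[130:250,180:330],None,fx=5,fy=5,interpolation=cv2.INTER_CUBIC)
cv2.imwrite("pics/a_top_y.png",cv2.convertScaleAbs(b,alpha=1.6,beta=20))
E
```

```text
(no output)
```

View pics/a_side_y.png

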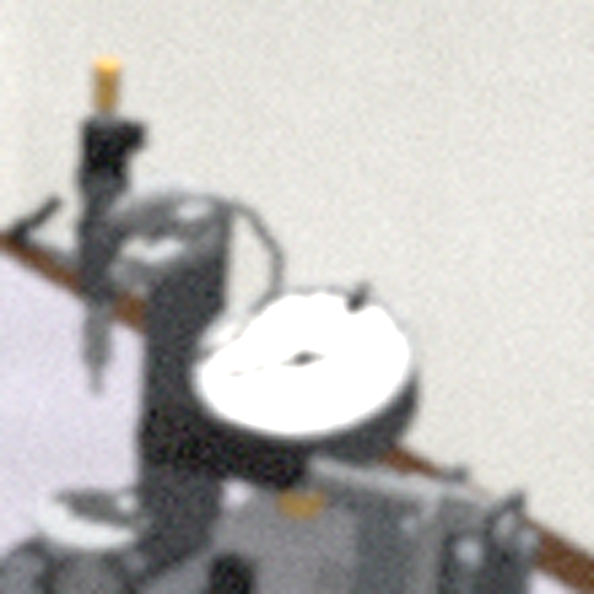

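View pics/a_top_y.png

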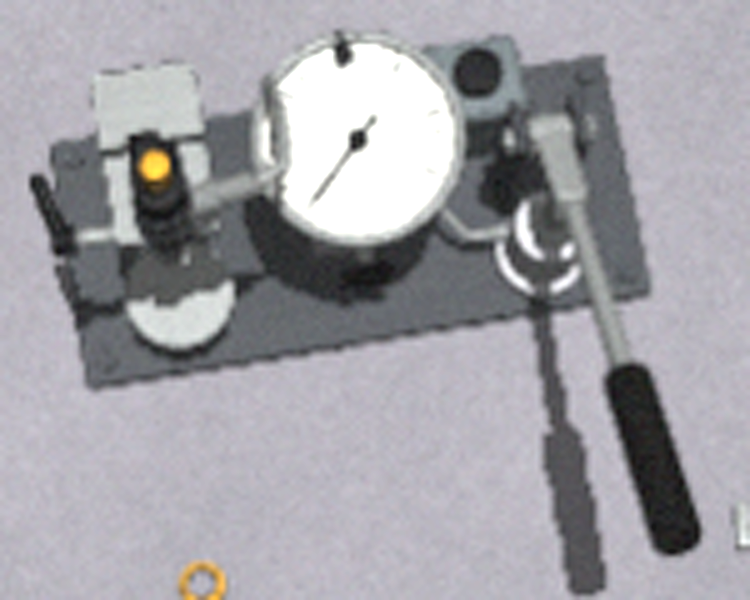

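```bash
cat > h.py <<'E'
import numpy as np,cv2
from scipy.spatial.transform import Rotation as R
from plant import ctrl
def cam(n,obs=None):
    m=ctrl.camera_model(n);K=np.array([[m['fx'],0,m['cx']],[0,m['fy'],m['cy']],[0,0,1]])
    if 'hand_eye' in m:
        H=np.array(m['hand_eye']);Rt=R.from_euler('xyz',obs['orientation'],degrees=True).as_matrix()
        return K,m['dist_coeffs'],Rt@H[:3,:3],Rt@H[:3,3]+obs['tool_pos']
    return K,m['dist_coeffs'],R.from_euler('xyz',m['orientation'],degrees=True).as_matrix(),np.array(m['origin'])
def ray(c,uv):
    K,d,Rm,o=c
    p=cv2.undistortPoints(np.array([[uv]],float),K,d)[0,0]
    v=Rm@np.array([p[0],p[1],1]);return o,v/np.linalg.norm(v)
def onz(c,uv,z):
    o,v=ray(c,uv);return o+v*(z-o[2])/v[2]
def tri(*obs):
    A=0;b=0
    for c,uv in obs:
        o,v=ray(c,uv);P=np.eye(3)-np.outer(v,v);A=A+P;b=b+P@o
    x=np.linalg.solve(A,b)
    return x,[float(np.linalg.norm((np.eye(3)-np.outer(ray(c,uv)[1],ray(c,uv)[1]))@(x-ray(c,uv)[0]))) for c,uv in obs]
def proj(c,X):
    K,d,Rm,o=c
    Xc=Rm.T@(np.array(X,float)-o)
    return cv2.projectPoints(Xc.reshape(1,3),np.zeros(3),np.zeros(3),K,d)[0].ravel()
E
python3 - <<'E'
from h import *
np.set_printoptions(precision=4,suppress=True)
t=cam('top');s=cam('side')
Z=lambda x,y:(90+x/2.6,110+y/2.6)
Y=lambda x,y:(180+x/5,130+y/5)
S=lambda x,y:(240+x/5.4,110+y/5.4)
ZS=lambda x,y:(150+x/2.4,100+y/2.4)
print('cup rim',onz(t,Z(185,309),.055), 'side',onz(s,ZS(110,233),.055))
a,b=onz(t,Z(68,306),.05),onz(t,Z(136,309),.05);print('handle',a,b,(a+b)/2,np.linalg.norm(a-b))
print('stand top',onz(t,Y(182,294),.065),'side',onz(s,S(93,520),.065),tri((t,Y(182,294)),(s,S(93,520))))
print('nozzle side',onz(s,S(97,393),.150))
print('inj top',tri((t,Y(156,167)),(s,S(107,65))))
a,b=onz(t,Y(90,385),.01),onz(t,Y(650,290),.01);d=b-a;print('plate',a,b,np.degrees(np.arctan2(d[0],-d[1])))
g1,g2=onz(t,Y(628,368),.150+.2*np.sin(.52)),onz(t,Y(678,548),.150+.32*np.sin(.52));print('grip',g1,g2,(g1+g2)/2,np.linalg.norm(g1[:2]-g2[:2]))
d=g1-g2;print('leveryaw',np.degrees(np.arctan2(d[1],d[0])))
print('dial',tri((t,Y(358,139)),(s,S(306,357))))
print('jar',onz(t,Z(700,260),.075),'coupl',onz(t,Z(339,356),.048),'wr',onz(t,Z(630,320),0.01))
E
```

```text
cup rim [0.5512 0.2214 0.055 ] side [0.5559 0.226  0.055 ]
handle [0.5528 0.3683 0.05  ] [0.5507 0.2829 0.05  ] [0.5517 0.3256 0.05  ] 0.08543953240373696
stand top [0.6818 0.0486 0.065 ] side [0.6818 0.0443 0.065 ] (array([0.6834, 0.0481, 0.0623]), [0.0011725754048434506, 0.0011725754048433155])
nozzle side [0.6846 0.0486 0.15  ]
inj top (array([0.6826, 0.05  , 0.3554]), [0.0008547452729987253, 0.0008547452729988883])
plate [0.6324 0.1101 0.01  ] [ 0.7029 -0.2595  0.01  ] 10.800080041212754
grip [ 0.6003 -0.211   0.2494] [ 0.491  -0.2286  0.309 ] [ 0.5457 -0.2198  0.2792] 0.1107113993871359
leveryaw 9.152018666167768
dial (array([ 0.7467, -0.0599,  0.2018]), [0.001423757652104526, 0.001423757652104642])
jar [ 0.6183 -0.4082  0.075 ] coupl [0.4978 0.0324 0.048 ] wr [ 0.5524 -0.3317  0.01  ]
```

```bash
cat >> h.py <<'E'
def shift(target,yaw,obs=None):
    o=obs or ctrl.get_obs();Rt=R.from_euler('xyz',o['orientation'],degrees=True).as_matrix()
    d=Rt.T@(np.array(target)-o['tool_pos'])*1000
    w=o['orientation'][2]
    print('shift mm',np.round(d,1),'turn rad',round(float(-np.radians(yaw-w)),3),'clock',o['clock'],'tcp',np.round(o['tool_pos'],4),np.round(o['orientation'],1),'F',np.round(o['force'],1),'op',round(o['opening'],4),'j',np.round(o['joint_pos'],0))
E
python3 - <<'E'
from h import *
shift([.5515,.312,.13],0)
t=cam('top');s=cam('side')
for a in [(35,180),(70,250)]: print(onz(t,(180+a[0]/5,130+a[1]/5),.24))
print(tri((t,(187,166)),(s,(240+55/5.4,110+203/5.4))))
E
```

```text
shift mm [152.8  96.6 358.9] turn rad -2.025 clock 1.8 tcp [0.2959 0.6066 0.2265] [ -90.   -0. -116.] F [ 0.1 -0.5  0.1] op 0.0877 j [ 81.  21.   1.  -0. -70. -17.]
[0.70640568 0.12633528 0.24      ]
[0.66542758 0.10475146 0.24      ]
(array([0.70739347, 0.12596188, 0.23922453]), [0.0008808792359899063, 0.0008808792359899024])
```

```bash
python3 -m crank '[[[-1,75,40,180,-1.0],[-1,75,40,180,-1.0],[-1,75,40,180,-1.0],[-1,75,40,180,-1.0],[-1,75,40,180,-1.0],[-1,153,60,359,-2.025],[-1,153,60,359,-2.025],[-1,153,97,359,-2.025],[-1,153,97,359,-2.025],[-1,153,97,359,-2.025],[-1,153,97,359,-2.025],[-1,153,97,359,-2.025]]]'; python3 - <<'E'
from h import *
shift([.5515,.312,.13],0)
E
```

```text
clock: 3.3
tool_pos: [0.5516, 0.3116, 0.1295]
orientation: [-90.0, 0.0, -0.1]
force: [-0.3, 0.2, -0.3]
opening: 0.0876
shift mm [-0.1 -0.5  0.4] turn rad -0.001 clock 3.3 tcp [0.5516 0.3116 0.1295] [-90.    0.   -0.1] F [-0.3  0.2 -0.3] op 0.0876 j [ 47.  21. -12.   0. -57. 133.]
```

```bash
python3 - <<'E'
from h import *
o=ctrl.get_obs();im=ctrl.snapshot('wrist');cv2.imwrite('pics/b_w.png',im[:,:,::-1])
c=cam('wrist',o)
for n in ['cup_grip','cup']:
    r=ctrl.find_in('wrist',n);print(n,[(d['extent'],round(d['confidence'],2)) for d in r[:2]])
print(proj(c,[.5515,.3256,.05]),proj(c,[.5515,.2214,.055]))
E
```

```text
cup_grip [([223.2, 122.7, 69.7, 195.4], 0.76)]
cup [([222.1, 125.9, 71.2, 191.2], 0.92)]
[255.40347458 179.91792361] [255.6837688  290.45113947]
```

View pics/b_w.png

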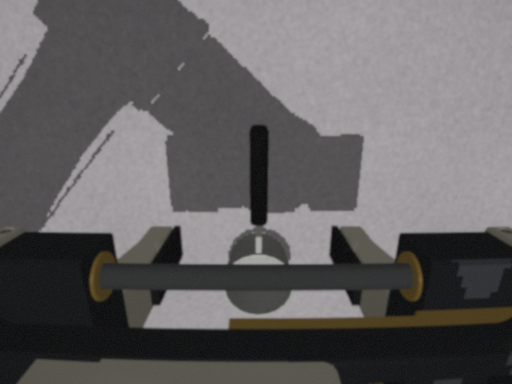

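```bash
python3 - <<'E'
from h import *
o=ctrl.get_obs();c=cam('wrist',o)
a,b=onz(c,(259.5,126),.055),onz(c,(258.7,223),.055);print(a,b,np.linalg.norm(a-b),(a+b)/2)
shift([.5535,.312,.025],0)
E
```

```text
[0.55476831 0.37028015 0.055     ] [0.554069  0.2893056 0.055    ] 0.0809775720328706 [0.55441866 0.32979287 0.055     ]
shift mm [2.000e+00 1.047e+02 1.000e-01] turn rad -0.003 clock 3.45 tcp [0.5515 0.3119 0.1297] [-90.   -0.   -0.2] F [-0.3 -0.5 -0.9] op 0.0879 j [ 47.  21. -12.   0. -57. 133.]
```

```bash
python3 -m crank '[[[-1,2,40,0,0],[-1,2,75,0,0],[-1,2,95,0,0],[-1,2,104.5,0,0],[-1,2,104.5,0,0],[1,2,104.5,0,0],[1,2,104.5,0,0],[1,2,104.5,0,0],[1,2,104.5,0,0],[1,2,104.5,0,0],[1,2,104.5,0,0],[1,2,104.5,0,0]]]'
```

```text
clock: 4.95
tool_pos: [0.5535, 0.3118, 0.025]
orientation: [-90.0, 0.0, 0.0]
force: [0.0, -0.7, -0.7]
opening: 0.0232
```

```bash
python3 -m crank '[[[1,0,0,0,0],[1,0,0,0,0],[1,0,0,0,0],[1,0,0,0,0]]]'
```

```text
clock: 5.45
tool_pos: [0.5535, 0.3118, 0.025]
orientation: [-90.0, -0.0, 0.0]
force: [1.3, -0.2, -1.1]
opening: 0.0145
```

```bash
python3 -m crank '[[[1,0,-5,0,0],[1,0,-15,0,0],[1,0,-30,0,0],[1,0,-50,0,0],[1,0,-75,0,0],[1,0,-100,0,0],[1,0,-120,0,0],[1,0,-130,0,0],[1,0,-130,0,0]]]'
python3 - <<'E'
from h import *
o=ctrl.get_obs();im=ctrl.snapshot('wrist');cv2.imwrite('pics/c_w.png',im[:,:,::-1])
im=ctrl.snapshot('side');cv2.imwrite('pics/c_s.png',cv2.resize(im[110:250,130:300,::-1],None,fx=4,fy=4,interpolation=cv2.INTER_CUBIC))
shift([.53,.33,.155],0)
E
```

```text
clock: 6.58
tool_pos: [0.5537, 0.312, 0.1561]
orientation: [-89.9, -0.1, 0.0]
force: [0.6, -0.6, -3.3]
opening: 0.0148
shift mm [-23.1  -0.5  18.5] turn rad 0.0 clock 6.675 tcp [0.5531 0.3115 0.1544] [-90.   0.   0.] F [-0.2 -0.  -2.7] op 0.015 j [ 47.  20. -10.  -0. -60. 133.]
```

View pics/c_s.png

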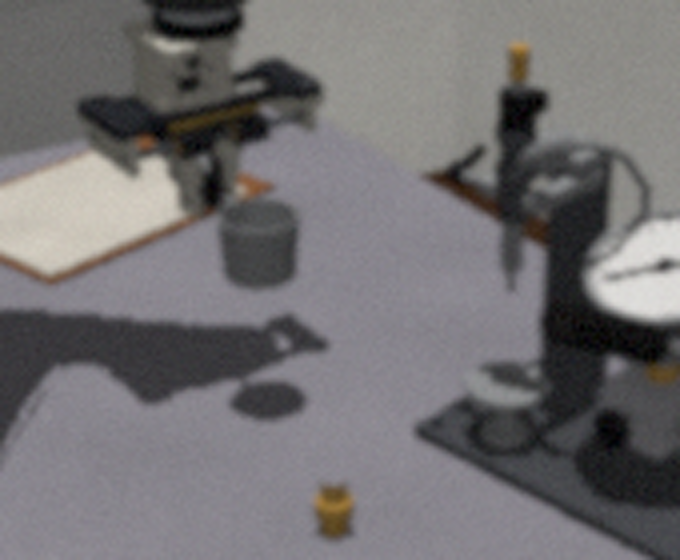

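View pics/c_w.png

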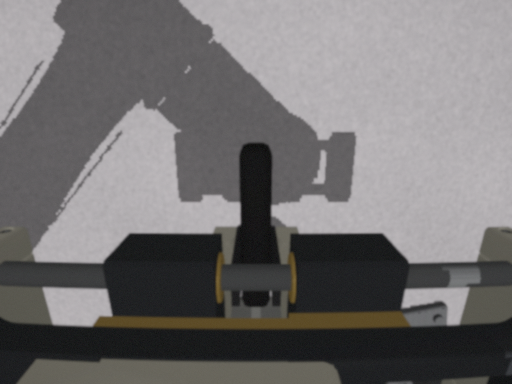

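```bash
python3 -m crank '[[[1,0,0,0,0.1],[1,0,0,0,0.27],[1,0,0,0,0.45],[1,0,0,0,0.63],[1,0,0,0,0.81],[1,0,0,0,0.99],[1,0,0,0,1.17],[1,0,0,0,1.35],[1,0,0,0,1.53],[1,0,0,0,1.71],[1,0,0,0,1.89],[1,0,0,0,2.07]]]'
python3 -m crank '[[[1,0,0,0,0.18],[1,0,0,0,0.36],[1,0,0,0,0.54],[1,0,0,0,0.72],[1,0,0,0,0.9],[1,0,0,0,1.08],[1,0,0,0,1.26],[1,0,0,0,1.44],[1,0,0,0,1.62],[1,0,0,0,1.8],[1,0,0,0,1.98],[1,0,0,0,2.1]]]'
python3 - <<'E'
from h import *
yaw=100.8
x=np.array([np.cos(np.radians(10.8)),np.sin(np.radians(10.8))])
st=np.array([.683,.049])
p=st-x*(.0885+.12)
print(p)
shift([*p,.156],yaw-360)
shift([*p,.156],yaw)
E
```

```text
clock: 8.18
tool_pos: [0.5531, 0.3113, 0.1538]
orientation: [-90.0, -0.1, -118.9]
force: [-1.2, -0.5, -2.4]
opening: 0.0149
clock: 9.68
tool_pos: [0.5528, 0.3111, 0.1536]
orientation: [-89.8, 0.0, 120.8]
force: [0.0, 0.2, -2.2]
opening: 0.0149
[0.47819311 0.009931  ]
shift mm [-220.4   -1.7  218.4] turn rad 6.633 clock 9.675 tcp [0.5528 0.3111 0.1536] [-89.8   0.  120.8] F [ 0.   0.2 -2.2] op 0.0149 j [  47.   20.  -10.   -0.  -60. -106.]
shift mm [-220.4   -1.7  218.4] turn rad 0.349 clock 9.675 tcp [0.5528 0.3111 0.1536] [-89.8   0.  120.8] F [ 0.   0.2 -2.2] op 0.0149 j [  47.   20.  -10.   -0.  -60. -106.]
```

```bash
python3 -m crank '[[[1,-10,0,10,0],[1,-35,0,35,0.05],[1,-65,0,65,0.15],[1,-97,0,97,0.25],[1,-130,0,130,0.349],[1,-162,0,162,0.349],[1,-190,0,190,0.349],[1,-210,0,208,0.349],[1,-218,0,216,0.349],[1,-220.5,0,218.5,0.349],[1,-220.5,0,218.5,0.349],[1,-220.5,0,218.5,0.349]]]'
python3 - <<'E'
from h import *
o=ctrl.get_obs()
for n in ['top','side','wrist']:
  im=ctrl.snapshot(n);cv2.imwrite(f'pics/d_{n}.png',im[:,:,::-1])
  if n=='top':cv2.imwrite('pics/d_tz.png',cv2.resize(im[130:260,170:320,::-1],None,fx=5,fy=4.6,interpolation=cv2.INTER_CUBIC))
  if n=='side':cv2.imwrite('pics/d_sz.png',cv2.resize(im[110:240,200:330,::-1],None,fx=4.6,fy=4.6,interpolation=cv2.INTER_CUBIC))
shift([.478,.01,.156],100.8)
E
```

```text
clock: 11.18
tool_pos: [0.4805, 0.0107, 0.155]
orientation: [-90.0, 0.0, 101.2]
force: [0.8, 0.1, -2.1]
opening: 0.0149
shift mm [-0.1 -1.   2.5] turn rad 0.006 clock 11.325 tcp [0.4804 0.0106 0.155 ] [-90.    0.  101.2] F [-0.2 -0.3 -2.6] op 0.0145 j [  25.    6.  -29.    0.  -55. -104.]
```

View pics/d_tz.png

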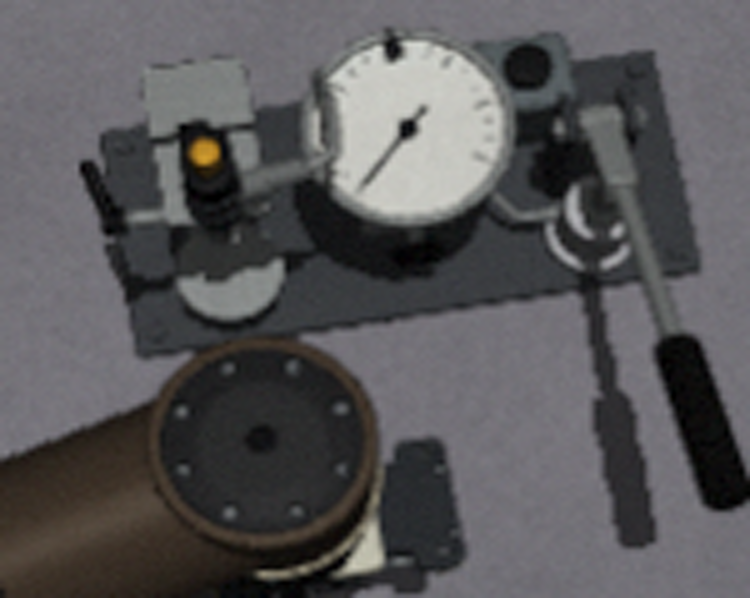

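View pics/d_sz.png

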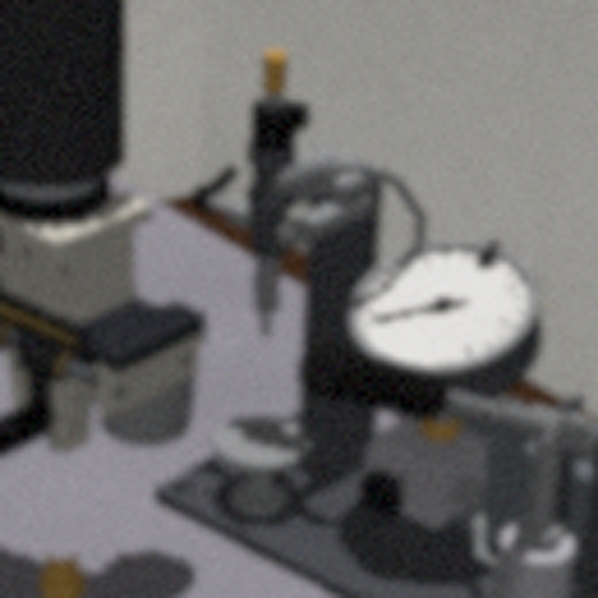

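View pics/d_wrist.png

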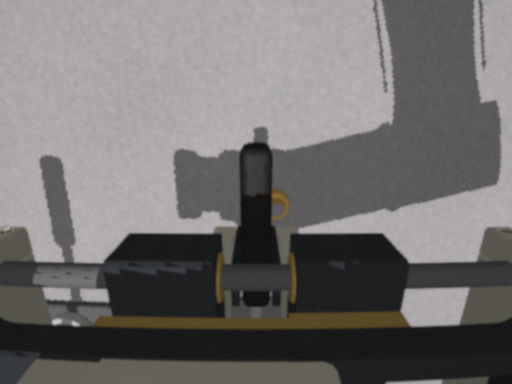

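```bash
python3 - <<'E'
from h import *
a=np.radians(10.8);x=np.array([np.cos(a),np.sin(a)])
st=np.array([.683,.049])
p=st-x*.0885
shift([*p,.104],100.8)
E
python3 -m crank '[[[1,0,-2,0,0],[1,0,10,0,0.006],[1,0,25,0,0.006],[1,0,40,0,0.006],[1,0,48,0,0.006],[1,0,51,0,0.006],[1,0,51,0,0.006]]]'
```

```text
shift mm [  -0.9   51.  -117.7] turn rad 0.006 clock 11.325 tcp [0.4804 0.0106 0.155 ] [-90.    0.  101.2] F [-0.2 -0.3 -2.6] op 0.0145 j [  25.    6.  -29.    0.  -55. -104.]
clock: 12.2
tool_pos: [0.4804, 0.0101, 0.104]
orientation: [-90.0, 0.0, 100.8]
force: [0.0, -0.3, -1.4]
opening: 0.0149
```

```bash
cat >> h.py <<'E'
def overlay(n,circles,fn,crop,f,im=None,obs=None):
    im=ctrl.snapshot(n) if im is None else im
    c=cam(n,obs);x0,y0,x1,y1=crop
    b=cv2.resize(im[y0:y1,x0:x1,::-1],None,fx=f,fy=f,interpolation=cv2.INTER_CUBIC);b=cv2.convertScaleAbs(b,alpha=1.5,beta=15)
    for ctr,r,col in circles:
        P=[proj(c,np.array(ctr)+r*np.array([np.cos(t),np.sin(t),0])) for t in np.linspace(0,2*np.pi,49)]
        P=((np.array(P)-[x0,y0]+.5)*f).astype(np.int32)
        cv2.polylines(b,[P],True,col,1)
    cv2.imwrite(fn,b)
E
python3 - <<'E'
from h import *
o=ctrl.get_obs();T=o['tool_pos'];a=np.radians(10.8);x=np.array([np.cos(a),np.sin(a),0])
c=T+x*.0885;c[2]=T[2]-.025
overlay('side',[(c,.030,(0,0,255)),(c+[0,0,.055],.034,(0,255,0)),([.683,.049,.065],.035,(255,0,255)),([.683,.049,.15],.003,(255,0,0))],'pics/e.png',(200,110,330,240),4.6)
E
```

```text
(no output)
```

View pics/e.png

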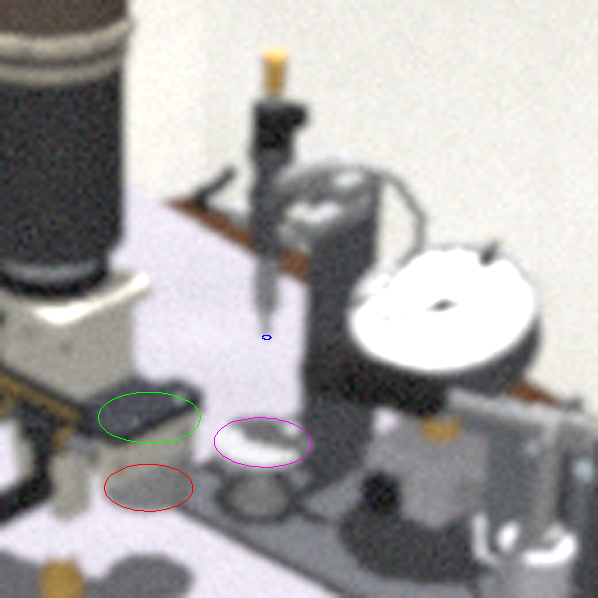

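```bash
python3 -m crank '[[[1,-0.5,0,-8,0],[1,-0.9,0,-25,0],[1,-0.9,0,-45,0],[1,-0.9,0,-65,0],[1,-0.9,0,-85,0],[1,-0.9,0,-100,0],[1,-0.9,0,-110,0],[1,-0.9,0,-117.5,0],[1,-0.9,0,-117.5,0],[1,-0.9,0,-117.5,0]]]'
python3 - <<'E'
from h import *
o=ctrl.get_obs();T=o['tool_pos'];a=np.radians(10.8);x=np.array([np.cos(a),np.sin(a),0])
c=T+x*.0885;c[2]=T[2]-.025
C=[(c,.030,(0,0,255)),(c+[0,0,.055],.034,(0,255,0)),([.683,.049,.065],.035,(255,0,255)),([.683,.049,.15],.003,(255,0,0))]
overlay('side',C,'pics/f_s.png',(200,110,330,240),4.6)
overlay('top',C,'pics/f_t.png',(170,130,300,240),5)
shift([*c[:2],.1],100.8);print(c)
E
```

```text
clock: 13.5
tool_pos: [0.5955, 0.031, 0.1041]
orientation: [-90.0, -0.0, 100.8]
force: [0.9, -0.0, -1.8]
opening: 0.0148
shift mm [  0.    4.2 -88.5] turn rad -0.001 clock 13.6 tcp [0.5955 0.0311 0.1042] [-90.   -0.  100.8] F [-0.6 -0.1 -2.9] op 0.0148 j [  22.   19.  -19.   -0.  -52. -101.]
[0.68238537 0.04763201 0.0790726 ]
```

View pics/f_s.png

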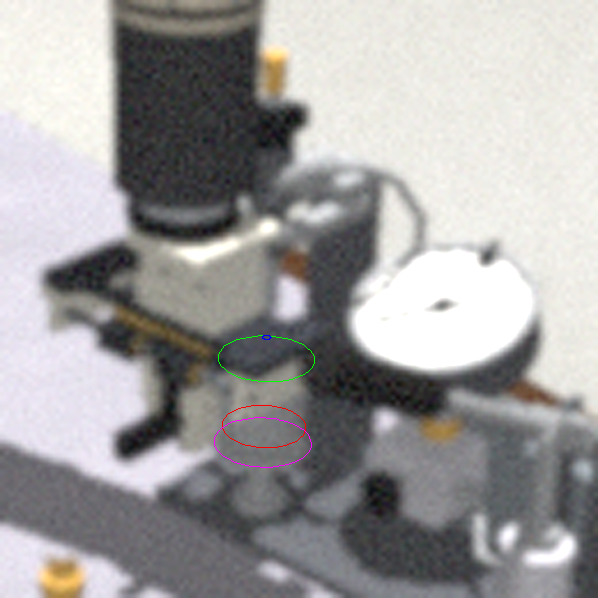

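View pics/f_t.png

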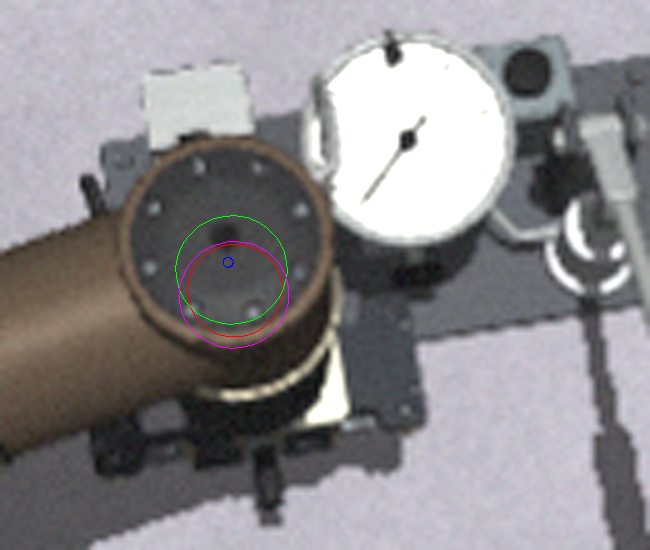

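```bash
python3 - <<'E'
from h import *
im=np.mean([ctrl.snapshot('side').astype(float) for _ in range(6)],0)
np.save('f_side.npy',im)
b=im[170:225,235:285,::-1]
b=np.clip((b-b.min())/(130-b.min()),0,1)*255
cv2.imwrite('pics/f_s2.png',cv2.resize(b.astype(np.uint8),None,fx=11,fy=11,interpolation=cv2.INTER_CUBIC))
E
```

```text
(no output)
```

View pics/f_s2.png

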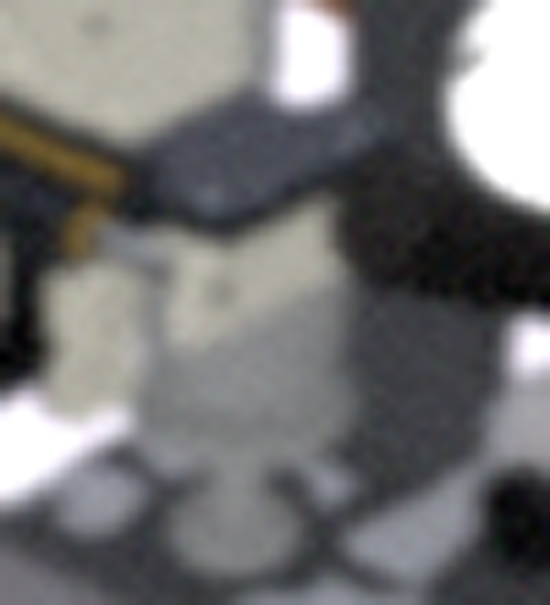

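```bash
python3 -m crank '[[[1,0,4,0,0],[1,0,8,0,0],[1,0,11,0,0],[1,0,12.5,0,0],[1,0,13.5,0,0],[1,0,13.5,0,0]]]'
```

```text
clock: 14.65
tool_pos: [0.596, 0.0312, 0.0906]
orientation: [-90.0, 0.0, 100.8]
force: [0.7, -0.2, -2.1]
opening: 0.0148
```

```bash
python3 -m crank '[[[1,0,0.7,0,0],[1,0,1.4,0,0],[1,0,1.4,0,0]]]'
```

```text
clock: 15.02
tool_pos: [0.5959, 0.0311, 0.0899]
orientation: [-90.0, 0.0, 100.8]
force: [-3.5, 0.4, 4.7]
opening: 0.0149
```

```bash
python3 -m crank '[[[-0.3,0,0,0,0],[-0.3,0,0,0,0],[-0.3,0,0,0,0],[-0.3,0,0,0,0],[-0.3,0,0,0,0],[-0.3,0,0,0,0]]]'
```

```text
clock: 15.78
tool_pos: [0.5959, 0.0312, 0.0891]
orientation: [-90.0, -0.0, 100.8]
force: [0.5, -0.4, 0.3]
opening: 0.0567
```

```bash
python3 -m crank '[[[-0.3,0,0,6,0],[-0.3,0,0,20,0],[-0.3,0,0,45,0],[-0.3,0,0,75,0],[-0.3,0,0,100,0],[-0.3,0,-20,110,0],[1,0,-60,112,0],[1,0,-110,112,0],[1,0,-160,112,0],[1,0,-210,112,0],[1,0,-230,112,0],[1,0,-230,112,0]]]'
python3 - <<'E'
from h import *
C=[([.683,.049,.065],.035,(255,0,255)),([.683,.049,.12],.034,(0,255,0)),([.683,.049,.15],.003,(255,0,0))]
im=ctrl.snapshot('side');overlay('side',C,'pics/g_s.png',(220,130,310,220),6.5,im=im)
cv2.imwrite('pics/g_s2.png',cv2.convertScaleAbs(cv2.resize(im[130:220,220:310,::-1],None,fx=6.5,fy=6.5,interpolation=cv2.INTER_CUBIC),alpha=1.6))
im=ctrl.snapshot('top');overlay('top',C,'pics/g_t.png',(170,130,330,245),5,im=im)
for n in ('cup','cup_grip'):
  print([(d['extent'],d['confidence']) for d in ctrl.find_in('top',n)][:2])
shift([.483,.01,.32],100.8)
E
```

```text
clock: 17.27
tool_pos: [0.4857, 0.0102, 0.3207]
orientation: [-90.2, -0.0, 100.8]
force: [0.2, -0.8, -1.2]
opening: 0.0034
[([204.7, 174.1, 23.2, 14.2], 0.46)]
[([204.6, 180.0, 23.2, 3.5], 0.59), ([209.2, 157.1, 24.3, 25.5], 0.35)]
shift mm [ 0.3 -2.1  2. ] turn rad -0.001 clock 17.475 tcp [0.485  0.01   0.3179] [-89.9   0.  100.8] F [ 0.3 -0.7 -0.7] op 0.0008 j [  24.   -1.  -14.   -0.  -77. -104.]
```

View pics/g_s2.png

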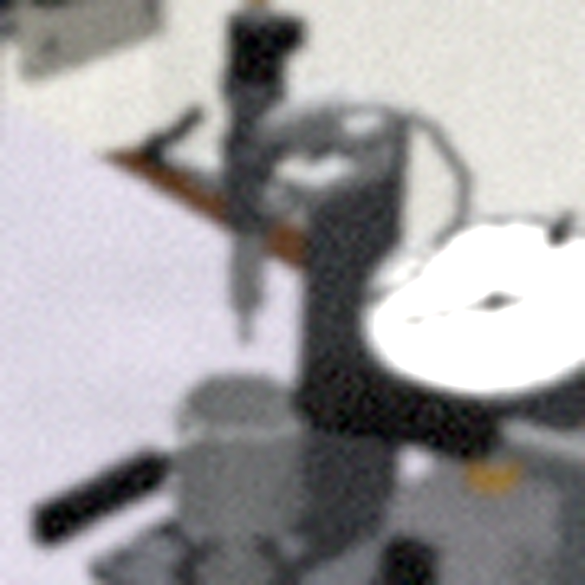

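View pics/g_t.png

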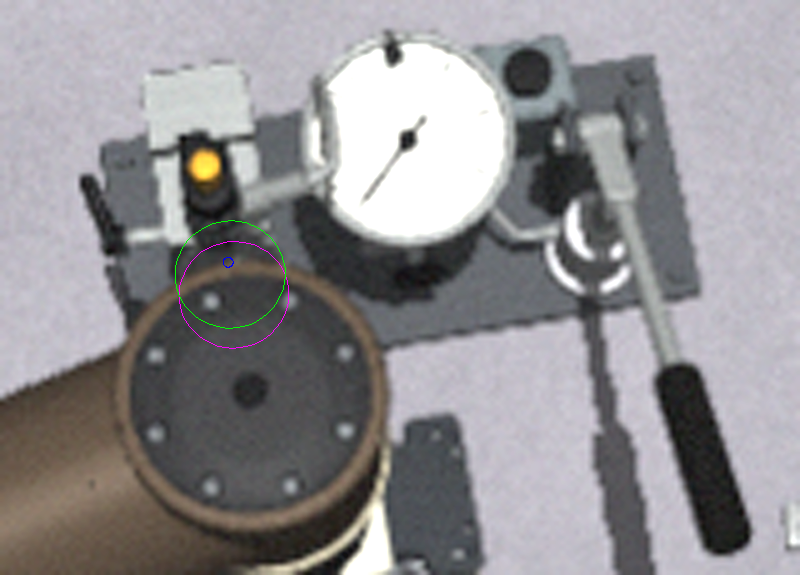

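View pics/g_s.png

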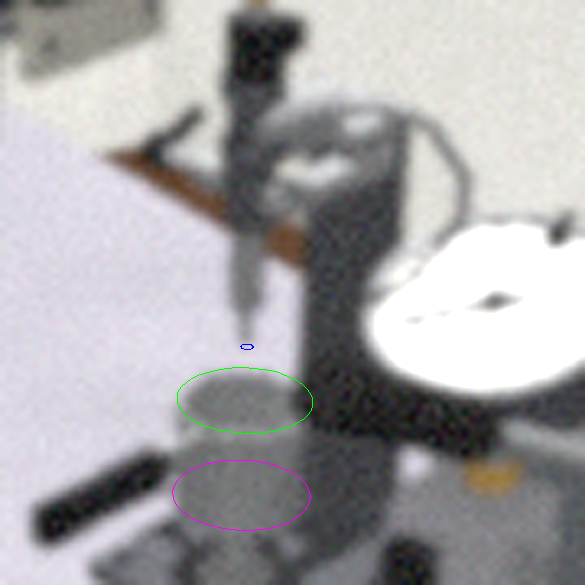

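```bash
cat >> h.py <<'E'
def dialang(uv,yaw=10.8,c0=(.7467,-.0599,.2018),cam_='top',ctr=None):
    a=np.radians(yaw);x=np.array([np.cos(a),np.sin(a),0]);z=np.array([0,0,1.]);y=np.cross(z,x)
    up=x*np.cos(.35)+z*np.sin(.35);n=-x*np.sin(.35)+z*np.cos(.35);c0=np.array(c0)
    c=cam(cam_)
    def hit(q):
        o,v=ray(c,q);return o+v*((c0-o)@n)/(v@n)
    p=hit(uv)-(c0 if ctr is None else hit(ctr))
    return np.arctan2(-(p@y),p@up)+np.radians(135),np.linalg.norm(p)
E
python3 - <<'E'
from h import *
im=np.mean([ctrl.snapshot('top').astype(float) for _ in range(4)],0)
b=im[130:185,225:280,::-1];b=np.clip((b-20)/200,0,1)*255
cv2.imwrite('pics/h_t.png',cv2.resize(b.astype(np.uint8),None,fx=10,fy=10,interpolation=cv2.INTER_CUBIC))
for yaw in (9.5,10.8):
  for q in [(248.4,139.4),(242.6,170.6)]:
    print(yaw,dialang(q,yaw,ctr=(251.4,158)))
E
```

```text
9.5 (np.float64(2.332389845291743), np.float64(0.05549441951066578))
9.5 (np.float64(-0.036565321142998375), np.float64(0.04538772221444483))
10.8 (np.float64(2.3536960763514254), np.float64(0.0554940891652896))
10.8 (np.float64(-0.01472105998303519), np.float64(0.04538082494853818))
```

View pics/h_t.png

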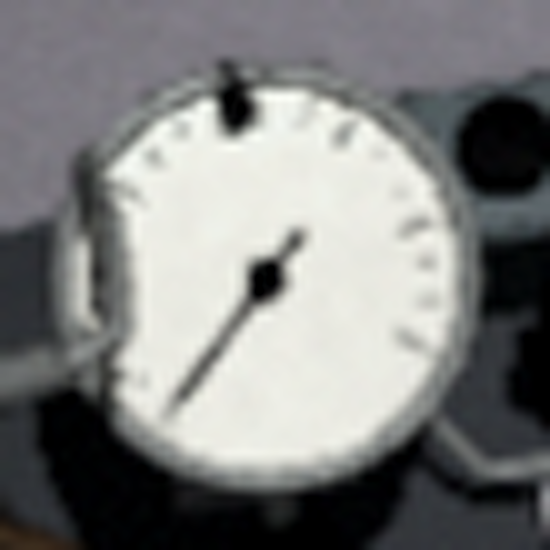

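```bash
python3 - <<'E'
from h import *
f=lambda x,y:(225+x/10-.45,130+y/10-.45)
for q in [(236,130),(236,108),(230,75),(170,415)]: print(dialang(f(*q),ctr=f(264,281)))
a=np.radians(10.8);x=np.array([np.cos(a),np.sin(a)])
g=np.array([.5457,-.2198]);pv=g+x*.26*np.cos(.52);print('pivot',pv)
for th in (0,.4,.43,.5):
  e=.52-th; print(th,pv-x*.26*np.cos(e),.15+.26*np.sin(e))
shift([*g,.345],100.8)
E
```

```text
(np.float64(2.3303107471758597), np.float64(0.04525621246652293))
(np.float64(2.3532353236854084), np.float64(0.05162119470328617))
(np.float64(2.350143044216799), np.float64(0.06146530439107201))
(np.float64(-0.012566433872096994), np.float64(0.04832777272362471))
pivot [ 0.76733641 -0.17752059]
0 [ 0.5457 -0.2198] 0.27918883583937154
0.4 [ 0.51377836 -0.22588938] 0.18112517389511903
0.43 [ 0.51297537 -0.22604256] 0.17336842279148287
0.5 [ 0.5119928  -0.22622999] 0.1551996533402666
shift mm [-237.2  -26.5  -16.1] turn rad -0.001 clock 17.675 tcp [0.4856 0.0102 0.3184] [-89.9   0.  100.8] F [-0.   0.5 -0.1] op 0.0005 j [  24.   -0.  -13.   -0.  -77. -104.]
```

```bash
python3 - <<'E'
from h import *
a=np.radians(10.8);x=np.array([np.cos(a),np.sin(a)]);pv=np.array([.76734,-.17752])
p=pv-x*.2186;print(p);shift([*p,.345],100.8)
E
python3 -m crank '[[[1,0,-35,0,0],[1,-20,-45,0,0],[1,-60,-45,-5,0],[1,-105,-45,-10,0],[1,-150,-45,-15,0],[1,-195,-45,-20,0],[1,-225,-45,-22,0],[1,-237,-40,-23,0],[1,-238,-27,-23,0],[1,-238,-27,-23,0],[1,-238,-27,-23,0]]]'
python3 - <<'E'
from h import *
o=ctrl.get_obs()
im=ctrl.snapshot('wrist');cv2.imwrite('pics/i_w.png',im[:,:,::-1])
im=ctrl.snapshot('top');cv2.imwrite('pics/i_t.png',cv2.resize(im[130:250,180:340,::-1],None,fx=5,fy=5,interpolation=cv2.INTER_CUBIC))
shift([.5526,-.2185,.345],100.8)
E
```

```text
[ 0.55261201 -0.21848156]
shift mm [-237.1  -26.6  -23.1] turn rad -0.001 clock 17.675 tcp [0.4856 0.0102 0.3184] [-89.9   0.  100.8] F [-0.   0.5 -0.1] op 0.0005 j [  24.   -0.  -13.   -0.  -77. -104.]
clock: 19.05
tool_pos: [0.5528, -0.2185, 0.3465]
orientation: [-90.0, 0.0, 100.8]
force: [0.2, -0.4, 1.7]
opening: 0.0005
shift mm [0.2 1.8 0.4] turn rad 0.0 clock 19.15 tcp [ 0.553  -0.2186  0.3468] [-90.1   0.  100.8] F [-0.   0.1  0.8] op 0.0004 j [ -3.  10.   2.   0. -82. -76.]
```

View pics/i_w.png

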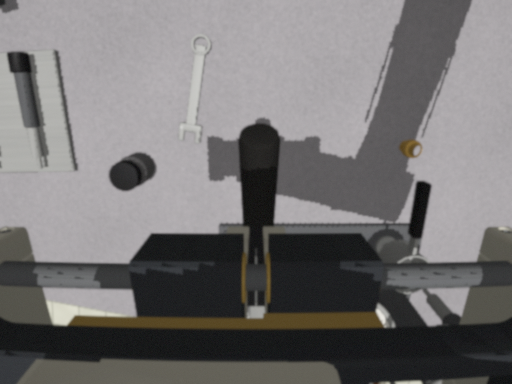

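View pics/i_t.png

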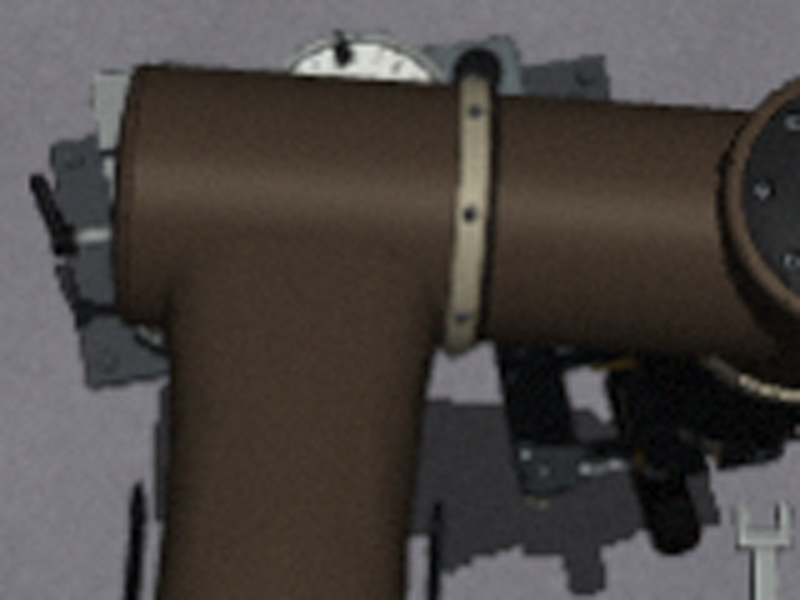

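```bash
python3 -m crank '[[[1,0,20,0,0],[1,0,38,0,0],[1,0,46,0,0],[1,0,50,0,0],[1,0,50,0,0]]]'
```

```text
clock: 19.77
tool_pos: [0.5533, -0.2193, 0.2969]
orientation: [-90.1, 0.0, 100.8]
force: [0.3, 0.5, 0.4]
opening: 0.0005
```

```bash
python3 -m crank '[[[1,0,8,4,0],[1,0,18,9,0],[1,0,29,15,0],[1,0,41,21,0],[1,0,54,26,0],[1,0,67,30,0],[1,0,75,32,0],[1,0,80,33,0],[1,0,80,33,0]]]'
python3 - <<'E'
from h import *
im=ctrl.snapshot('top');cv2.imwrite('pics/j_t.png',cv2.resize(im[130:230,210:310,::-1],None,fx=6,fy=6,interpolation=cv2.INTER_CUBIC))
im=ctrl.snapshot('side');cv2.imwrite('pics/j_s.png',cv2.resize(im[130:230,240:340,::-1],None,fx=6,fy=6,interpolation=cv2.INTER_CUBIC))
E
```

```text
clock: 20.9
tool_pos: [0.5204, -0.226, 0.2172]
orientation: [-90.0, 0.1, 100.8]
force: [-2.2, 0.3, 8.9]
opening: 0.0004
```

View pics/j_t.png

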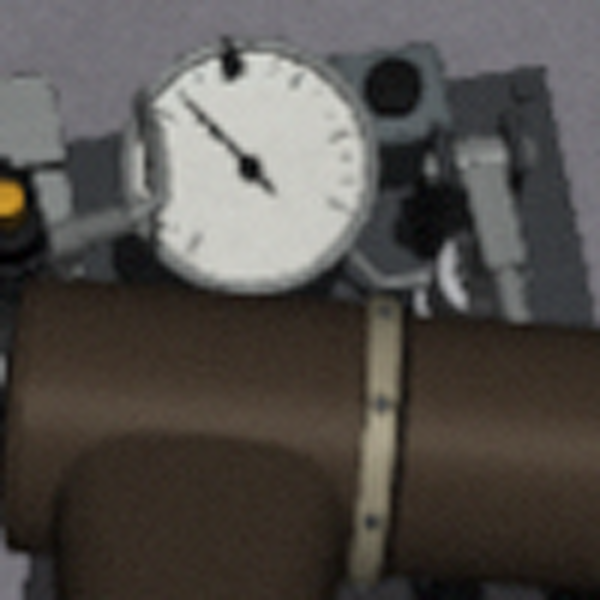

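View pics/j_s.png

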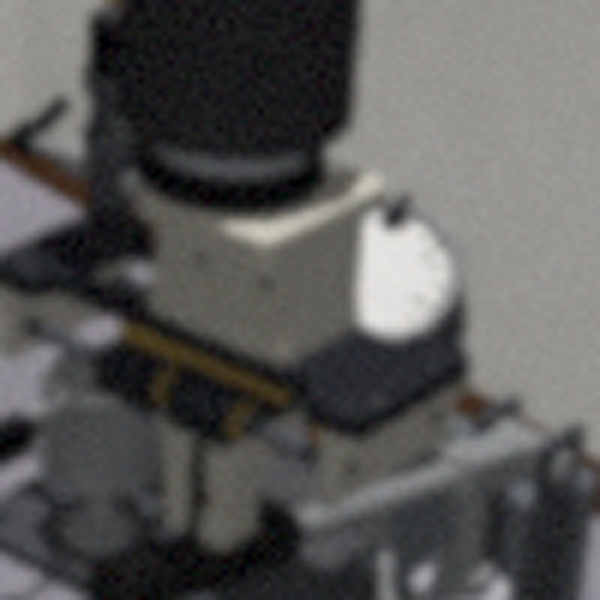

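```bash
python3 - <<'E'
from h import *
f=lambda x,y:(210+x/6-.4,130+y/6-.4)
for q in [(183,95),(233,66)]: print(dialang(f(*q),ctr=f(250,167)))
E
```

```text
(np.float64(1.7653923454041132), np.float64(0.04839812998388396))
(np.float64(2.3468538530005802), np.float64(0.050285206620279056))
```

```bash
python3 -m crank '[[[1,0,6,1,0],[1,0,13,2.5,0],[1,0,19,3.5,0],[1,0,23,4,0],[1,0,23,4,0]]]'
cat > needle.py <<'E'
from h import *
import sys
N=int(sys.argv[2])
im=np.mean([ctrl.snapshot('top').astype(float) for _ in range(N)],0)
b=im[133:183,226:276,::-1];b=np.clip((b-20)/200,0,1)*255
cv2.imwrite(sys.argv[1],cv2.resize(b.astype(np.uint8),None,fx=11,fy=11,interpolation=cv2.INTER_CUBIC))
o=ctrl.get_obs();print(o['clock'],o['tool_pos'],o['force'])
E
python3 needle.py pics/k.png 3
```

```text
clock: 21.62
tool_pos: [0.5158, -0.2269, 0.1941]
orientation: [-90.0, 0.1, 100.8]
force: [-4.3, 0.8, 10.3]
opening: 0.0003
21.775 [ 0.51583848 -0.22687354  0.19441414] [-4.28609531  0.19584016  9.25127226]
```

View pics/k.png

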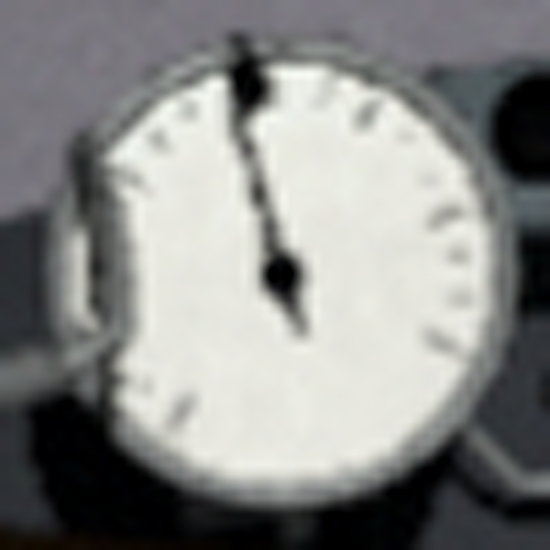

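```bash
python3 - <<'E'
from h import *
f=lambda x,y:(226+x/11-.45,133+y/11-.45)
for q in [(236,112),(240,130),(248,88)]: print(dialang(f(*q),ctr=f(282,274)))
E
python3 -m crank '[[[1,0,2,0.2,0],[1,0,3.5,0.3,0],[1,0,4,0.3,0],[1,0,4,0.3,0]]]'; python3 needle.py pics/l.png 4
```

```text
(np.float64(2.2369066791335586), np.float64(0.04512915837562483))
(np.float64(2.229761451517932), np.float64(0.040211102958189915))
(np.float64(2.3328171397369775), np.float64(0.05063689604844956))
clock: 22.28
tool_pos: [0.5152, -0.227, 0.1904]
orientation: [-89.9, 0.1, 100.8]
force: [-5.7, -0.1, 10.1]
opening: 0.0004
22.475 [ 0.51524364 -0.22697632  0.1903688 ] [-5.81579025  0.04346272  9.16047548]
```

View pics/l.png

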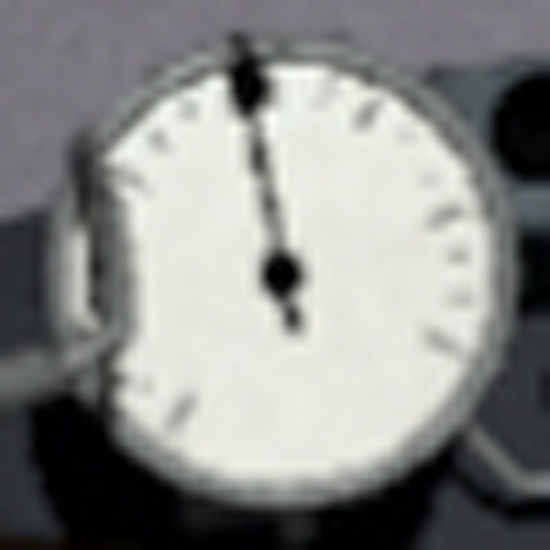

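```bash
python3 - <<'E'
from h import *
h=cv2.imread('pics/h_t.png',0).astype(float) # crop 225,130 x10
l=cv2.imread('pics/l.png',0).astype(float) # 226,133 x11
F=lambda x,y:(225+(x+.5)/10-.5,130+(y+.5)/10-.5)
G=lambda x,y:(226+(x+.5)/11-.5,133+(y+.5)/11-.5)
def cen(im,x0,x1,y0,y1,t=150):
    w=np.clip(t-im[y0:y1,x0:x1],0,None);yy,xx=np.mgrid[y0:y1,x0:x1];return (w*xx).sum()/w.sum(),(w*yy).sum()/w.sum()
ch=cen(h,245,285,262,300,90);cl=cen(l,262,302,254,294,90)
print('centre',F(*ch),G(*cl))
for r in [(100,112),(112,124),(124,136),(92,136)]:
    q=cen(h,205,265,*r,110);print('marker',q,dialang(F(*q),ctr=F(*ch)))
for r in [(120,140),(140,160),(160,185),(185,210),(210,240),(120,240)]:
    q=cen(l,235,295,*r,190);print('needle',q,dialang(G(*q),ctr=G(*cl)))
E
```

```text
centre (np.float64(251.02799997093405), np.float64(157.55570564897033)) (np.float64(251.07931321586338), np.float64(157.4677138819437))
marker (np.float64(235.9228170917075), np.float64(105.5709058154591)) (np.float64(2.349771941572115), np.float64(0.05209220480269362))
marker (np.float64(236.5244279740251), np.float64(117.00452181008397)) (np.float64(2.3420697572304703), np.float64(0.04875274347413459))
marker (np.float64(234.538891406132), np.float64(126.4263706388763)) (np.float64(2.319275621589014), np.float64(0.046140059194135254))
marker (np.float64(235.01349094179622), np.float64(108.30191871172212)) (np.float64(2.3420607935368625), np.float64(0.05134714418206398))
needle (np.float64(254.1323496027242), np.float64(129.4917139614075)) (np.float64(2.3308141192770075), np.float64(0.0394211456782706))
needle (np.float64(257.8321083300225), np.float64(150.51377301019733)) (np.float64(2.329339308830617), np.float64(0.033713390148287434))
needle (np.float64(260.77064926372157), np.float64(169.27319277108433)) (np.float64(2.3241866438801235), np.float64(0.028635344652167976))
needle (np.float64(268.27427165808285), np.float64(198.85779076024292)) (np.float64(2.3477729330323025), np.float64(0.02047909407837495))
needle (np.float64(272.9797942233792), np.float64(222.71418536424116)) (np.float64(2.361299959022192), np.float64(0.013964567341222244))
needle (np.float64(263.31458572839585), np.float64(177.13225602746158)) (np.float64(2.334525945659085), np.float64(0.02644104820149974))
```

```bash
R='x'; python3 -m crank '[[[1,0,0.5,0,0],[1,0,0.5,0,0],[1,0,0.5,0,0],[1,0,0.5,0,0],[1,0,0.5,0,0],[1,0,0.5,0,0],[1,0,0.5,0,0],[1,0,0.5,0,0],[1,0,0.5,0,0],[1,0,0.5,0,0],[1,0,0.5,0,0],[1,0,0.5,0,0]]]'
python3 -m crank '[[[1,0,0,0,0],[1,0,0,0,0],[1,0,0,0,0],[1,0,0,0,0],[1,0,0,0,0],[1,0,0,0,0],[1,0,0,0,0],[1,0,0,0,0],[1,0,0,0,0],[1,0,0,0,0],[1,0,0,0,0],[1,0,0,0,0]]]'
python3 needle.py pics/m.png 4
python3 - <<'E'
from h import *
C=[([.683,.049,.065],.035,(255,0,255)),([.683,.049,.12],.034,(0,255,0))]
overlay('side',C,'pics/m_s.png',(220,130,340,250),5)
l=cv2.imread('pics/m.png',0).astype(float)
G=lambda x,y:(226+(x+.5)/11-.5,133+(y+.5)/11-.5)
def cen(im,x0,x1,y0,y1,t=150):
    w=np.clip(t-im[y0:y1,x0:x1],0,None);yy,xx=np.mgrid[y0:y1,x0:x1];return (w*xx).sum()/w.sum(),(w*yy).sum()/w.sum()
cl=cen(l,262,302,254,294,90)
for r in [(120,140),(140,160),(160,185),(120,240)]:
    q=cen(l,235,295,*r,190);print('needle',dialang(G(*q),ctr=G(*cl)))
q=cen(l,225,275,66,112,110);print('marker',dialang(G(*q),ctr=G(*cl)))
E
```

```text
clock: 23.98
tool_pos: [0.5152, -0.227, 0.1899]
orientation: [-89.9, 0.1, 100.8]
force: [-5.6, -0.2, 10.5]
opening: 0.0004
clock: 25.48
tool_pos: [0.5152, -0.227, 0.1899]
orientation: [-89.9, 0.1, 100.8]
force: [-5.5, 0.3, 9.7]
opening: 0.0002
25.675 [ 0.5151643  -0.2269678   0.18986371] [-5.87804185 -0.26736477  9.82125262]
needle (np.float64(2.3387838038783215), np.float64(0.0391510725163309))
needle (np.float64(2.3332547451390035), np.float64(0.03371684935371887))
needle (np.float64(2.327425243654745), np.float64(0.028643826907564725))
needle (np.float64(2.3401270032976145), np.float64(0.02680751258830062))
marker (np.float64(2.338353344003073), np.float64(0.05123956115000881))
```

View pics/m.png

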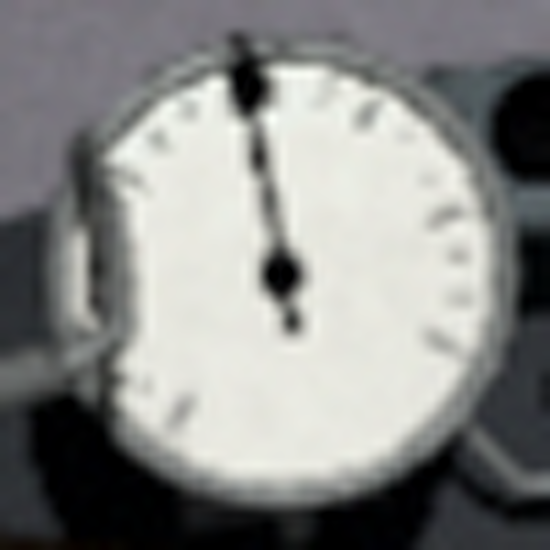

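View pics/m_s.png

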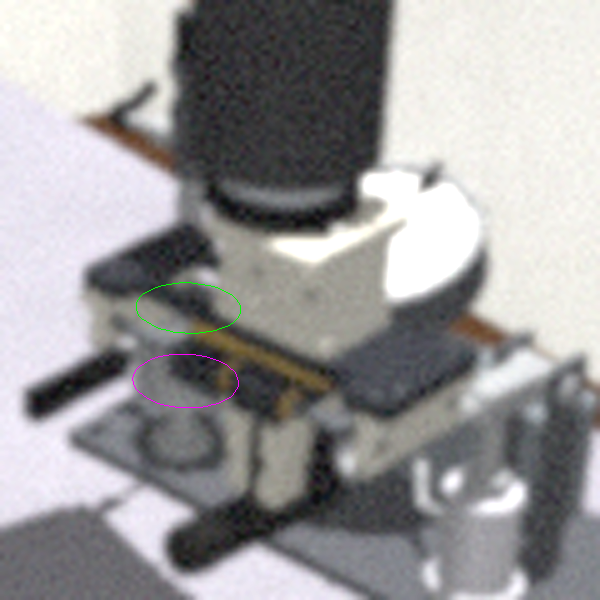

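```bash
python3 -m crank '[[[1,0,0,0,0],[1,0,0,0,0],[1,0,0,0,0],[1,0,0,0,0],[1,0,0,0,0],[1,0,0,0,0],[1,0,0,0,0],[1,0,0,0,0],[1,0,0,0,0],[1,0,0,0,0],[1,0,0,0,0],[1,0,0,0,0]]]'
python3 -m crank '[[[1,0,0,0,0],[1,0,0,0,0],[1,0,0,0,0],[1,0,0,0,0],[1,0,0,0,0],[1,0,0,0,0]]]'
python3 -c "
from plant import ctrl
print(ctrl.close_job())"
```

```text
clock: 27.22
tool_pos: [0.5151, -0.227, 0.1898]
orientation: [-89.9, 0.1, 100.8]
force: [-5.7, -0.3, 10.2]
opening: 0.0001
clock: 27.98
tool_pos: [0.5152, -0.227, 0.1899]
orientation: [-89.9, 0.1, 100.8]
force: [-5.6, -0.7, 9.7]
opening: 0.0002
the job is handed in; nothing more can be done
None
```

The cup is standing upright on its stand under the nozzle. I handed the job in at about 28 s with the closed fingers still holding the lever and the needle on the marker.

- **Cup:** I picked it up by the handle, carried it in from the front below the nozzle, set it down and let go. The side picture afterwards showed it upright and centred to within about 2 mm. I could not confirm this from above, because the arm hid the cup in the top view.
- **Injector:** it was not touched as far as I can tell. I saw no unexpected force in the readings and it looked unmoved.
- **Lever and needle:** I pressed the lever in steps from below the marker and saw no overshoot. The last dial picture put both the needle and the marker at about 2.34 rad. I then held that pose for over 5 s with a steady push of about 10 N down, plus about 6 N of sideways force at the grip.
- **Bystanders:** no move came near the wrench, jar or coupling, but I did not measure their positions again at the end.

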